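# Balance the washed massage roller on its drying cradle

### The arm

A 6-joint arm with a two-finger parallel gripper is mounted at the origin on the work surface. World frame = base frame: x ahead of the robot, y to its left, z up, the work surface at z = 0. Lengths are in mm, angles in rad, forces in N, time in s.
With the tool pointing down it reaches from about 325 to 875 mm from the base axis. Payload 4.4 kg.
Tool frame: the origin (TCP) lies midway between the tips of the shut fingers; the grasp point (between the pads) lies 19 mm behind it (r.pinch_z is the distance from the TCP to the grasp point, in mm); x points along the fingers, z is the direction in which the jaws open and shut, and the axes are right-handed (so a half turn about x gives the same grasp; the last joint's range is limited). The gripper opens to 85 mm and grips with 20 to 120 N. Pads are 22 mm wide; open, the fingers measure 114 mm over their backs; the gripper's body (76 mm by 85 mm) begins 54 mm behind the grasp point. The pads swing forward as they close: fully open they stand 13 mm farther back than shut.
Start: joints at [-1.413, 0.207, 1.542, -0, 1.393, -0.15], TCP at [174.739, -547.808, 231.282] pointing down, gripper open.
Joint ranges: [-2.73, 2.73], [-0.86, 2.22], [0.23, 2.46], [-1.11, 4.25], [0.08, 2.63], [-2.82, 2.82]. Speed limits (rad/s): [2.79, 2.79, 3.14, 3.14, 3.14, 3.14].

### API

Orientations are given as a rotation vector (axis times angle).
In Python, from cell import r, grab_frame, camera_model, order, finder gives the robot as it stands.
- The arm moves only by the tool jog_arm, never from a script. Its argument "plan" is a list of rows, each a list of 3 entries, a list of its own where there are three numbers: the shift along the world's x, y, z in cm, then the turn, a rotation vector about the world's x, y, z in rad, then the opening, from 0 (shut) to 1 (fully open). A call has 1 to 20 rows; each row is the pose to reach, as a shift and turn from the pose commanded when the call began; what a row does not reach only later rows make up. A row lasts 1/12 s, in which the tool goes at most 41.7 mm and 7.16 degrees, less where a joint would pass 70% of its speed; a pose out of reach is approached as far as the arm can. A call with a gripper value outside its range is refused whole. The fingers move at their own pace and stop on an object; "grip_force" is the grip in N (left out, the last holds). Time passes only in rows, so rows that repeat a pose let the fingers close. It gives the time, the measured TCP pose, the force and the opening at its end, in the units of the state.
- r.get_state(): the state, without advancing time (a new reading comes with each control period).
- grab_frame(name): name is "scene" or "top" or "wrist"; returns the picture (420x560x3 uint8, red, green, blue); there is no depth.
- camera_model(name): a dict with "fx", "fy", "cx", "cy" (pixels), "world_from_camera" (4x4, takes a point from camera to world coordinates). Camera axes: x right, y down, z forward; pixel columns grow to the right and rows downward; lengths in mm; the calibration is good to about 2 mm. A picture is of the moment at which its call begins: read the wrist's pose just before it. camera_model takes no time and is no camera call; for the wrist camera it gives the pose at the moment of the call.
- order.job_done(): hands the job in, once; it reports no verdict.
Trained networks look in the newest picture that a camera, given by its name, has taken for a name from the list of things; names that differ only in an ending like _2 or _b are one class to them, and where a whole thing is asked for, a point or a joint stands for the part that bears it (a point fixed in the world has none). Each returns a list of dicts, best first, with "p" (0 to 1); they miss things now and then, are a little off and sometimes report something else, mostly with a low value. They report only what shows in the picture. A call takes as long as a camera call. They do not tell look-alikes from the thing itself.
- finder.find_in(camera, thing): "at" ([column, row] in pixels, amid what is visible of it).
The state is a dict: "time": time; "joints": joint angles; "qd": joint speeds; "tau": joint torques, N m; "ee_pos": TCP position; "tcp_rot": TCP orientation; "ft_force": force on the tool from outside, world axes, zero at the start; "wrist_torque": the same for the moment, N m; "width": finger opening in mm.
Only numpy, scipy, OpenCV 4.12 (cv2) and the standard library are available. Lean on these libraries where they do the work, as an engineer would, in place of code of your own. Each camera call takes 0.05 s, during which the arm holds its last target.

### The job

The double-ended massage roller has just been washed and must dry with both stones in the air. Its two stones are of unknown weight, so lift it at trial points along the handle to feel where it balances, then lay it gently across the narrow chrome cradle at that point and let go, so that it stays there level on its own. Do not let it tip over or fall, do not press it down hard on the cradle, and leave the other things on the vanity where they are.

Things in the scene. Friction and masses are not known exactly. Their poses are not given: they have to be found in the camera images.
- handle_mid (a point): Middle of the loose massage roller's handle, on its axis; x runs along the handle to the large stone. Roller: 217 mm long, 0.12-0.36 kg; straight round brass handle 14 mm thick, 130 mm long; a pink stone barrel in a wire fork at each end. Starts lying on its stones, handle axis 15 mm up, nearly level. Balance point: unseen, different each time, from 35 mm to the small-stone side to 55 mm to the large-stone side.
- stone_large_mid (a point): Centre of the large stone barrel, 97 mm from the middle of the handle (+x): 36 mm in diameter, 50 mm long crosswise, 60 mm over its wire fork, which begins 71 mm from the middle of the handle. Hollow, solid or metal-cored: weight unknown. Both barrels turn on their axles with slight friction, so the roller can roll lengthwise if pushed.
- stone_small_mid (a point): Centre of the small stone barrel, 89 mm from the middle of the handle (-x): 26 mm in diameter, 28 mm long crosswise, 39 mm over its wire fork, which begins 68 mm from the middle of the handle. Hollow, solid or metal-cored: weight unknown.
- cradle_seat (a point): Seat of the cradle: where the handle's axis lies when it rests there, 105 mm above the counter. x is level: the handle lies along it, either way round. Half-ring saddle open upwards: 24 mm wide inside, 32 mm outside, lips about 6 mm above the seat, only 12 mm long along the handle (6 mm either side of this point); the balance point must lie over it or the roller tips.
- cradle: Chrome drying cradle, fixed to the counter: round foot 90 mm across and 20 mm high, upright post 10 mm thick, the saddle on top. Origin at the centre of the foot's underside; x along the saddle's channel.
- soap_saucer: Bystander, loose: brass soap saucer, 92 mm across, 18 mm high, with a cream soap bar in it, top at 22 mm. Origin at the centre of its underside.
- varnish_bottle: Bystander, loose: squat glass nail varnish bottle with a tall black cap, 34 mm across, 65 mm high. Origin at the centre of its underside.
- buffer_block: Bystander, loose: wooden nail buffer block, 95 x 28 x 28 mm. Origin at the centre of its underside.
- cuticle_pusher: Bystander, loose: slim steel cuticle pusher lying flat, 140 mm long, 8 mm thick; not the thing to be laid up. Origin at the centre of its underside.
- ring_cone: Bystander, loose: white ceramic ring cone, foot 56 mm across, 71 mm high. Origin at the centre of its underside.
- cream_jar: Bystander, loose: low white cream jar with wooden lid, 58 mm across, 40 mm high. Origin at the centre of its underside.
- comb: Bystander, loose: flat dark wooden comb, 115 x 33 x 7 mm. Origin at the centre of its underside.
Not all that is in view belongs to the job. Of the things that look like the part that bears handle_mid, the largest one is meant.

How it is judged:
By the outcome, as a careful person would: the job done as asked, in the order asked, and still so for the second after the job is handed in, with the robot touching nothing.
It also fails if it takes over 72 s, if anything falls off the work surface, if the arm or the gripper's body presses on something with over 40 N, if the wrist force passes 120 N, or if a joint passes its speed limit or range.

## Working session

There is one attempt and no reset: what is moved stays moved. The work goes in short steps, Python scripts to look and compute and a tool call to move; the robot and the scene stay as the last step left them, time stands still between calls to the robot, and variables do not carry over. Pictures are saved under pics/ and viewed, and the job is handed in when it is done.

Besides the shell and the picture viewer there is one more tool, called after "Call:" as name(argument=value, ...) on one line, values as JSON. jog_arm: Moves the arm, as the interface text tells. Its arguments: {"type":"object","properties":{"plan":{"type":"array","items":{"type":"array"}},"grip_force":{"type":"number"}},"required":["plan"]}

```bash
mkdir -p pics; ls
python3 - <<'E'
from cell import r, grab_frame, camera_model, order, finder
import cv2
for n in ["scene","top"]:
    im=grab_frame(n); cv2.imwrite(f"pics/{n}0.png",im[:,:,::-1])
    for t in ["handle_mid","stone_large_mid","stone_small_mid","cradle_seat","cradle"]:
        print(n,t,[(d["at"],round(d["p"],2)) for d in finder.find_in(n,t)][:4])
print(r.get_state()); print(camera_model("top"))
E
```

```text
pics
scene handle_mid [([271.9, 170.4], 0.71), ([322.2, 200.4], 0.61), ([372.4, 198.2], 0.57)]
scene stone_large_mid [([372.4, 201.7], 0.7), ([322.5, 203.0], 0.55), ([258.1, 171.3], 0.47)]
scene stone_small_mid [([321.1, 199.6], 0.82), ([269.7, 173.5], 0.62), ([365.3, 197.7], 0.54)]
scene cradle_seat [([227.2, 267.4], 0.85)]
scene cradle [([226.2, 267.7], 0.92)]
top handle_mid [([169.4, 310.1], 0.82), ([168.6, 179.3], 0.66), ([197.3, 214.6], 0.64)]
top stone_large_mid [([172.0, 312.7], 0.79), ([168.0, 171.1], 0.74), ([200.2, 214.3], 0.63)]
top stone_small_mid [([169.9, 312.7], 0.89), ([201.7, 209.9], 0.58), ([168.3, 176.3], 0.55)]
top cradle_seat [([349.2, 234.2], 0.69)]
top cradle [([348.2, 232.7], 0.92)]
{'time': 0.6, 'joints': array([-1.41250225e+00,  2.06589901e-01,  1.54147768e+00, -2.23429645e-05,
        1.39352070e+00, -1.50479074e-01]), 'qd': array([ 0.00022296, -0.00010709, -0.00171287, -0.0016589 ,  0.00049315,
        0.00157587]), 'tau': array([-2.85046153e-04, -3.82787526e+01, -2.91789258e+01, -1.63070363e-04,
        1.27242856e-03, -7.20408735e-06]), 'ee_pos': array([ 174.73170961, -547.81448147,  231.29801966]), 'tcp_rot': array([ 0.97877939,  1.33960999, -0.9788104 ]), 'ft_force': array([-0.11021731,  1.07803557,  0.69926206]), 'wrist_torque': array([ 0.02777827, -0.01014542, -0.0189968 ]), 'width': 85.12175447896861}
{'fx': 447.8843518235657, 'fy': 447.8843518235657, 'cx': 277.5426485349997, 'cy': 212.2576362358029, 'world_from_camera': array([[ 4.10009627e-03, -9.88576315e-01,  1.50665389e-01,
         3.55157713e+02],
       [-9.99991281e-01, -3.93403039e-03,  1.40026360e-03,
         9.58863907e-01],
       [-7.91545208e-04, -1.50669817e-01, -9.88583825e-01,
         1.28979485e+03],
       [ 0.00000000e+00,  0.00000000e+00,  0.00000000e+00,
         1.00000000e+00]])}
```

View pics/scene0.png

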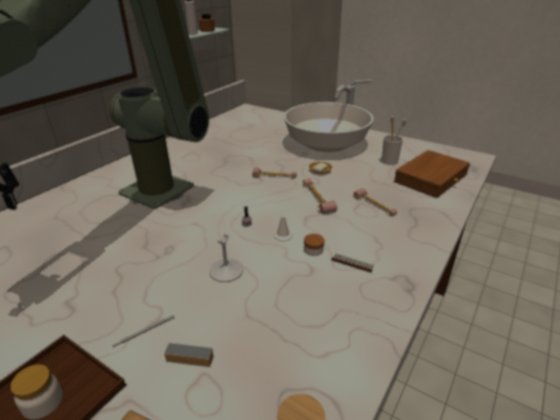

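View pics/top0.png

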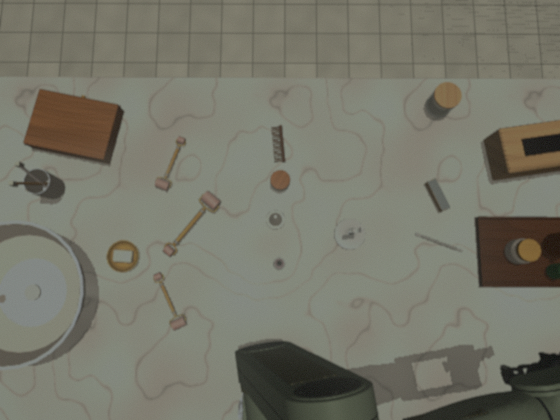

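Run:
```python
import cv2
im=cv2.imread("pics/top0.png")
c=im[150:350,120:390]; cv2.imwrite("pics/top0c.png",cv2.resize(c,None,fx=2.9,fy=2.9,interpolation=cv2.INTER_CUBIC))
```

```text
(no output)
```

View pics/top0c.png

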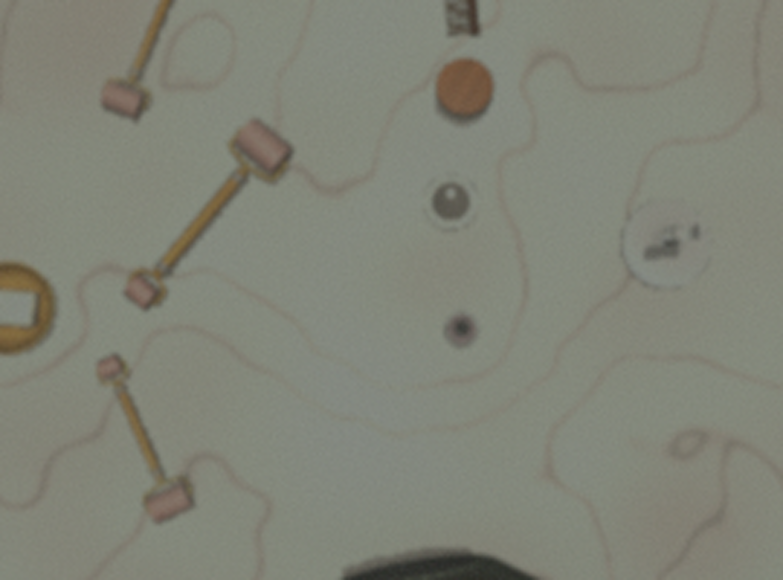

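```bash
cat > h.py <<'E'
import numpy as np, cv2
from cell import r, grab_frame, camera_model, order, finder
from scipy.spatial.transform import Rotation as R
def px2w(m,uv,z):
    d=np.array([(uv[0]-m["cx"])/m["fx"],(uv[1]-m["cy"])/m["fy"],1]); T=np.array(m["world_from_camera"])
    d=T[:3,:3]@d; o=T[:3,3]; return o+d*(z-o[2])/d[2]
def w2px(m,p):
    T=np.array(m["world_from_camera"]); c=T[:3,:3].T@(np.array(p)-T[:3,3]); return np.array([m["cx"]+m["fx"]*c[0]/c[2],m["cy"]+m["fy"]*c[1]/c[2]])
E
python3 - <<'E'
from h import *
m=camera_model("top")
L=px2w(m,(210,201),18);S=px2w(m,(169.7,250),13);print(L,S,np.linalg.norm(L-S))
for a,b in [((182,140.5),(163,184)),((158.5,277),(178,323))]: print(np.linalg.norm(px2w(m,a,15)-px2w(m,b,15)))
print("cr foot",px2w(m,(350,235),20),"seat",px2w(m,(348.6,233.5),100))
print("other",[px2w(m,p,20)[:2] for p in [(123,256),(276,219),(280,264),(280,180)]])
s=r.get_state();print(s["time"],R.from_rotvec(s["tcp_rot"]).as_matrix().round(3))
w=camera_model("wrist")["world_from_camera"];print(w, camera_model("wrist")["fx"])
E
```

```text
[581.04964363 197.66938171  18.        ] [439.80978555 309.41424425  13.        ] 180.16828748138593
140.71688242367136
139.51872663336536
cr foot [ 484.04271793 -203.6828393    20.        ] seat [ 479.92443698 -187.1373214   100.        ]
other [array([421.87646479, 439.0627573 ]), array([529.14919102,   7.09134583]), array([401.20563677,  -4.77259726]), array([643.32473328,  -3.98002946])]
0.6 [[-0.     0.953  0.304]
 [-0.     0.304 -0.953]
 [-1.    -0.     0.   ]]
[[ 3.02959582e-01 -9.06939535e-01 -2.92704922e-01  2.48786368e+02]
 [-9.53003404e-01 -2.88294459e-01 -9.31172260e-02 -5.24434006e+02]
 [ 6.64864825e-05  3.07159543e-01 -9.51658032e-01  3.73572183e+02]
 [ 0.00000000e+00  0.00000000e+00  0.00000000e+00  1.00000000e+00]] 308.69421049488693
```

Call:
jog_arm(plan=[[[30.5,32.8,7],[0,0,0.9],1],[[30.5,32.8,7],[0,0,0.9],1],[[30.5,32.8,7],[0,0,0.9],1],[[30.5,32.8,7],[0,0,0.9],1],[[30.5,32.8,7],[0,0,0.9],1],[[30.5,32.8,7],[0,0,0.9],1],[[30.5,32.8,7],[0,0,0.9],1],[[30.5,32.8,7],[0,0,0.9],1],[[30.5,32.8,7],[0,0,0.9],1],[[30.5,32.8,7],[0,0,0.9],1],[[30.5,32.8,7],[0,0,0.9],1],[[30.5,32.8,7],[0,0,0.9],1],[[30.5,32.8,7],[0,0,0.9],1],[[30.5,32.8,7],[0,0,0.9],1],[[30.5,32.8,7],[0,0,0.9],1],[[30.5,32.8,7],[0,0,0.9],1]])

```text
time: 1.93
ee_pos: [478.8, -220.8, 300.9]
tcp_rot: [0.286, 1.553, -0.286]
ft_force: [-0.5, 0.2, 0.1]
width: 85.2
```

Run:
```python
from h import *
m=camera_model("wrist"); im=grab_frame("wrist"); cv2.imwrite("pics/w1.png",im[:,:,::-1])
print([(d["at"],round(d["p"],2)) for d in finder.find_in("wrist","cradle_seat")][:3])
np.save("w1.npy",m["world_from_camera"]); print(m["fx"],m["cx"],m["cy"],w2px(m,(480,-187,105)))
s=r.get_state();print(s["time"],s["ee_pos"],s["ft_force"],s["wrist_torque"])
```

```text
[([277.7, 153.3], 0.61)]
308.69421049488693 275.6566792063345 209.06050966967484 [266.44673538 153.65808731]
2.0333 [ 478.93421816 -220.82864209  301.02806522] [-0.92331173  0.64862278  0.75442186] [ 0.02619222  0.02778264 -0.01632011]
```

View pics/w1.png

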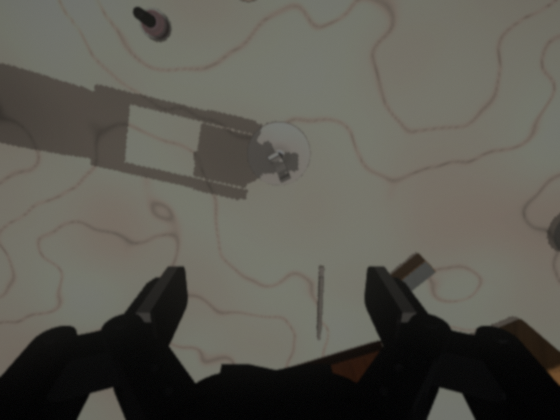

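Run:
```python
import cv2
im=cv2.imread("pics/w1.png")
c=im[105:205,220:340]; cv2.imwrite("pics/w1c.png",cv2.convertScaleAbs(cv2.resize(c,None,fx=6,fy=6,interpolation=cv2.INTER_CUBIC),alpha=1.5))
```

```text
(no output)
```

View pics/w1c.png

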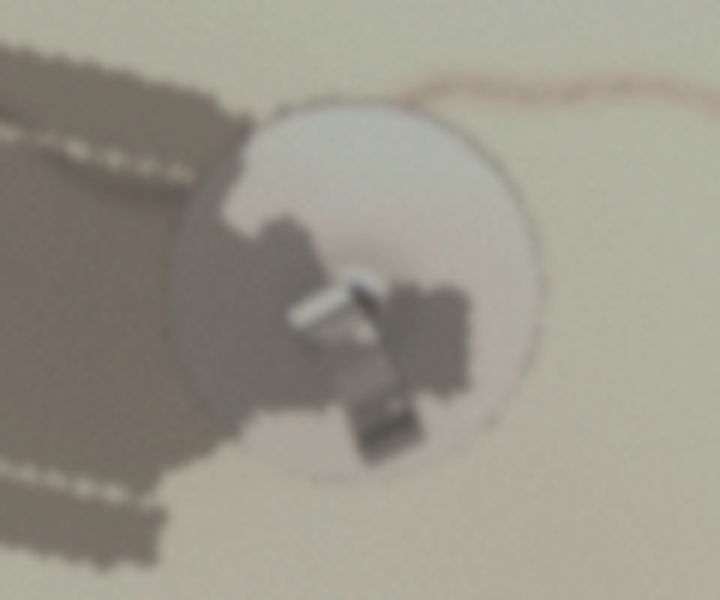

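Run:
```python
from h import *
m=camera_model("wrist")
f=lambda x,y:(220+x/6,105+y/6)
a=px2w(m,f(322,306),111);b=px2w(m,f(395,445),111)
d=b-a;print(a,b,(a+b)/2,np.linalg.norm(d),"channel",np.degrees(np.arctan2(d[1],d[0]))+90)
print("foot",px2w(m,f(355,292),18))
for p,q in [((290,325),(350,285)),((365,462),(425,432))]:
    d=px2w(m,f(*q),111)-px2w(m,f(*p),111);print(np.linalg.norm(d),np.degrees(np.arctan2(d[1],d[0])))
```

```text
[ 486.97452989 -191.37006601  111.        ] [ 490.35722747 -219.74415732  111.        ] [ 488.66587868 -205.55711166  111.        ] 28.575018823941054 channel 6.798590435687302
foot [ 489.77951433 -203.26226858   18.        ]
12.873709622390678 12.604641279895578
12.26435928517233 6.20617145296472
```

Call:
jog_arm(plan=[[[2.7,47.6,-8],[0,0,1.264],1],[[2.7,47.6,-8],[0,0,1.264],1],[[2.7,47.6,-8],[0,0,1.264],1],[[2.7,47.6,-8],[0,0,1.264],1],[[2.7,47.6,-8],[0,0,1.264],1],[[2.7,47.6,-8],[0,0,1.264],1],[[2.7,47.6,-8],[0,0,1.264],1],[[2.7,47.6,-8],[0,0,1.264],1],[[2.7,47.6,-8],[0,0,1.264],1],[[2.7,47.6,-8],[0,0,1.264],1],[[2.7,47.6,-8],[0,0,1.264],1],[[2.7,47.6,-8],[0,0,1.264],1],[[2.7,47.6,-8],[0,0,1.264],1],[[2.7,47.6,-8],[0,0,1.264],1],[[2.7,47.6,-8],[0,0,1.264],1],[[2.7,47.6,-8],[0,0,1.264],1]])

```text
time: 3.37
ee_pos: [507.2, 254.7, 221.6]
tcp_rot: [-0.703, 1.454, 0.702]
ft_force: [0.7, -0.5, 0.3]
width: 85.6
```

Run:
```python
from h import *
m=camera_model("wrist"); im=grab_frame("wrist"); cv2.imwrite("pics/w2.png",im[:,:,::-1])
for n in ["handle_mid","stone_large_mid","stone_small_mid"]: print([(d["at"],round(d["p"],2)) for d in finder.find_in("wrist",n)][:3])
T=[]
for i in range(10): grab_frame("top"); s=r.get_state(); T.append(np.r_[s["ft_force"],s["wrist_torque"]])
T=np.array(T);print(T.mean(0).round(4),T.std(0).round(4))
print(s["time"],s["ee_pos"],s["joints"].round(2))
```

```text
[([247.8, 12.9], 0.72), ([277.0, 201.5], 0.65), ([399.9, 224.9], 0.58)]
[([279.4, 196.4], 0.84), ([401.1, 225.0], 0.8), ([249.6, 12.1], 0.58)]
[([248.6, 11.0], 0.94), ([276.4, 198.4], 0.64)]
[ 0.1096  0.066   0.1641  0.0004 -0.0179 -0.0056] [0.3916 0.6249 0.6072 0.0229 0.0211 0.0277]
4.0667 [506.71390622 256.23824718 221.26588589] [ 0.32  0.2   1.57 -0.    1.37 -0.59]
```

View pics/w2.png

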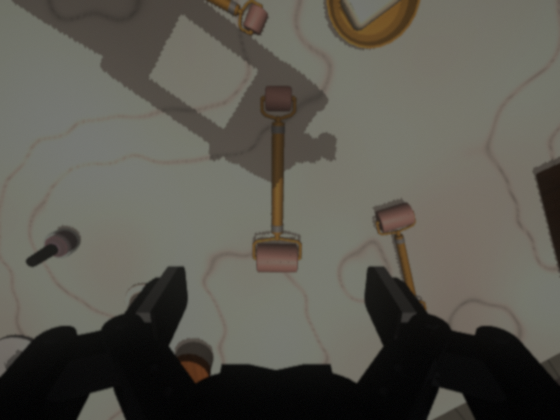

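Run:
```python
from h import *
im=cv2.imread("pics/w2.png"); c=im[70:290,190:365]; cv2.imwrite("pics/w2c.png",cv2.convertScaleAbs(cv2.resize(c,None,fx=2.7*1,fy=2.7,interpolation=cv2.INTER_CUBIC),alpha=1.5))
m=camera_model("wrist")
L=px2w(m,(277,256),18);S=px2w(m,(278,98.5),18);d=L-S;print(L,S,np.linalg.norm(d),np.degrees(np.arctan2(d[1],d[0])))
```

```text
[580.21192233 198.73180886  18.        ] [436.88013152 313.2413958   18.        ] 183.4569370656818 -38.62180144235052
```

View pics/w2c.png

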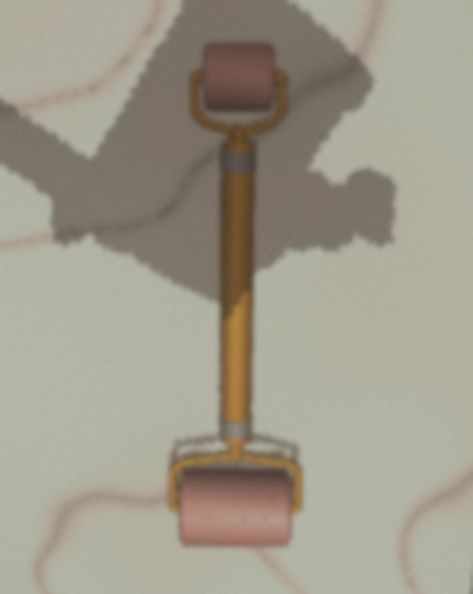

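Run:
```python
from h import *
m=camera_model("wrist")
f=lambda x,y:(190+x/2.7,70+y/2.7)
A=px2w(m,f(236,145),14);B=px2w(m,f(234,439),17);d=B-A;print(A,B,(A+B)/2,np.linalg.norm(d),np.degrees(np.arctan2(d[1],d[0])))
# predict all for candidate mid
for mid in [(A+B)/2]:
  u=d/np.linalg.norm(d)
  for s,z in [(97,18),(-89,13),(65,17),(-65,14)]:
    q=mid+u*s;q[2]=z;p=w2px(m,q);print(s,(p-[190,70])*2.7)
s=r.get_state();print(R.from_rotvec(s["tcp_rot"]).as_matrix().round(3),s["ee_pos"],s["time"])
```

```text
[456.76249115 296.78679564  14.        ] [555.81448622 217.48597303  17.        ] [506.28848869 257.13638433  15.5       ] 126.92091314573074 -38.68069185311865
97 [233.53548472 507.64270449]
-89 [236.44966439  78.10417435]
65 [233.97788252 442.18674256]
-65 [236.02735307 141.05071846]
[[-0.    -0.785  0.62 ]
 [-0.     0.62   0.785]
 [-1.    -0.    -0.   ]] [506.71390622 256.23824718 221.26588589] 4.0667
```

Call:
jog_arm(plan=[[[0.74,-0.53,-4],[0,0,-0.006],0.5],[[0.74,-0.53,-8],[0,0,-0.006],0.5],[[0.74,-0.53,-12],[0,0,-0.006],0.5],[[0.74,-0.53,-16],[0,0,-0.006],0.5],[[0.74,-0.53,-18.5],[0,0,-0.006],0.5],[[0.74,-0.53,-20],[0,0,-0.006],0.5],[[0.74,-0.53,-21],[0,0,-0.006],0.5],[[0.74,-0.53,-21.7],[0,0,-0.006],0.5],[[0.74,-0.53,-21.7],[0,0,-0.006],0.5],[[0.74,-0.53,-21.7],[0,0,-0.006],0.5]], grip_force=60)

```text
time: 4.9
ee_pos: [515.0, 251.2, 5.1]
tcp_rot: [-0.699, 1.454, 0.699]
ft_force: [-0.3, 0.1, 0.7]
width: 42.2
```

Run:
```python
from h import *
im=grab_frame("wrist"); cv2.imwrite("pics/w3.png",im[:,:,::-1])
s=r.get_state();print(s["time"],s["ee_pos"],s["width"],s["ft_force"])
```

```text
4.95 [515.50105013 251.36562458   5.70912552] 42.63752420480745 [ 1.05513641 -0.20336721  0.17676848]
```

View pics/w3.png

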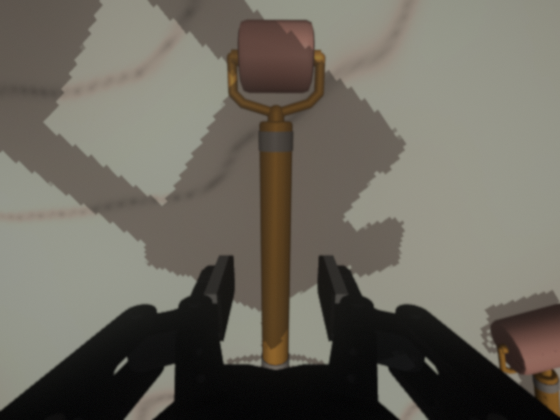

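Call:
jog_arm(plan=[[[0,0,0],[0,0,0],0],[[0,0,0],[0,0,0],0],[[0,0,0],[0,0,0],0],[[0,0,0],[0,0,0],0],[[0,0,0],[0,0,0],0],[[0,0,0],[0,0,0],0],[[0,0,0.5],[0,0,0],0],[[0,0,1.5],[0,0,0],0],[[0,0,2.5],[0,0,0],0],[[0,0,3.5],[0,0,0],0],[[0,0,4],[0,0,0],0],[[0,0,4],[0,0,0],0],[[0,0,4],[0,0,0],0],[[0,0,4],[0,0,0],0],[[0,0,4],[0,0,0],0]], grip_force=60)

```text
time: 6.2
ee_pos: [513.5, 250.7, 43.6]
tcp_rot: [-0.699, 1.457, 0.7]
ft_force: [-0.1, -1.1, -1.5]
width: 11.8
```

```bash
cat > feel.py <<'E'
from h import *
import sys
im=grab_frame("wrist"); cv2.imwrite("pics/"+sys.argv[1],im[:,:,::-1])
T=[]
for i in range(int(sys.argv[2])): grab_frame("wrist"); s=r.get_state(); T.append(np.r_[s["ft_force"],s["wrist_torque"]])
T=np.array(T);mu=T.mean(0);print(mu.round(4),(T.std(0)/len(T)**.5).round(4))
M=R.from_rotvec(s["tcp_rot"]).as_matrix()
print("torque about jaw axis",mu[3:]@M[:,2],"about handle",mu[3:]@M[:,1])
print(s["time"],s["ee_pos"],s["width"])
E
python3 feel.py w4.png 40
```

```text
[ 0.0062 -0.0841 -1.5674  0.0076  0.0154 -0.0064] [0.075  0.0586 0.0865 0.0045 0.004  0.0047]
torque about jaw axis 0.016783619435183725 about handle 0.0037357531175491064
8.25 [514.16060519 250.90123701  44.27878363] 11.85847019829615
```

View pics/w4.png

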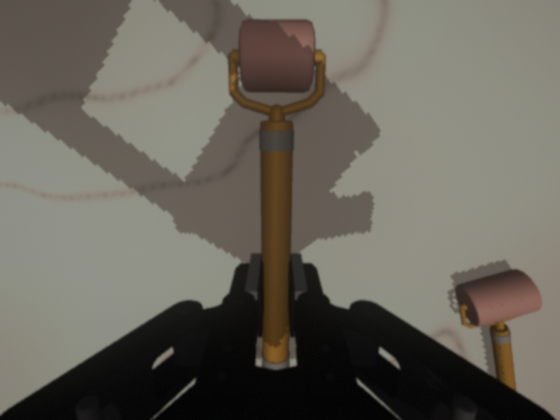

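Call:
jog_arm(plan=[[[0,0,-1],[0,0,0],0],[[0,0,-2],[0,0,0],0],[[0,0,-3],[0,0,0],0],[[0,0,-3.6],[0,0,0],0],[[0,0,-3.9],[0,0,0],0],[[0,0,-4],[0,0,0],0],[[0,0,-4],[0,0,0],0],[[0,0,-4],[0,0,0],0.5],[[0,0,-4],[0,0,0],0.5],[[0,0,-4],[0,0,0],0.5],[[0,0,-4],[0,0,0],0.5],[[0,0,-4],[0,0,0],0.5],[[0.86,-0.69,-4],[0,0,0],0.5],[[1.72,-1.38,-4],[0,0,0],0.5],[[1.72,-1.38,-4],[0,0,0],0.5],[[1.72,-1.38,-4],[0,0,0],0.5],[[1.72,-1.38,-4],[0,0,0],0.5]])

```text
time: 9.67
ee_pos: [531.6, 236.8, 4.2]
tcp_rot: [-0.699, 1.456, 0.699]
ft_force: [0.0, 0.3, -0.3]
width: 42.8
```

```bash
python3 feel.py w5.png 40
```

```text
[ 0.0937 -0.0924  0.1297  0.0061 -0.0099 -0.0069] [0.0737 0.0756 0.0809 0.0045 0.0047 0.0049]
torque about jaw axis -0.003913985138951958 about handle -0.010949773628171832
11.7167 [531.33296036 237.08324453   4.27772825] 42.916443442382295
```

View pics/w5.png

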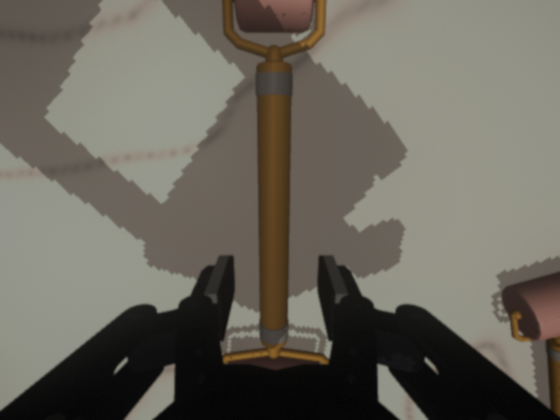

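Call:
jog_arm(plan=[[[0,0,0],[0,0,0],0],[[0,0,0],[0,0,0],0],[[0,0,0],[0,0,0],0],[[0,0,0],[0,0,0],0],[[0,0,0],[0,0,0],0],[[0,0,0.5],[0,0,0],0],[[0,0,1.5],[0,0,0],0],[[0,0,2.5],[0,0,0],0],[[0,0,3.5],[0,0,0],0],[[0,0,4],[0,0,0],0],[[0,0,4],[0,0,0],0],[[0,0,4],[0,0,0],0],[[0,0,4],[0,0,0],0]])

```text
time: 12.8
ee_pos: [531.0, 237.0, 44.1]
tcp_rot: [-0.699, 1.456, 0.7]
ft_force: [0.4, -1.1, -1.6]
width: 11.9
```

```bash
python3 feel.py w6.png 80
```

```text
[ 0.0037 -0.0604 -1.6758  0.0023 -0.0096 -0.0031] [0.0507 0.0534 0.0531 0.003  0.004  0.0033]
torque about jaw axis -0.006014738980310769 about handle -0.007771086019946399
16.85 [531.33574675 237.07278156  44.26788359] 11.823122451098575
```

View pics/w6.png

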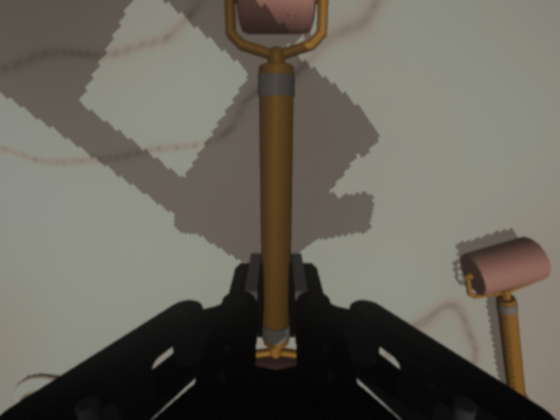

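Call:
jog_arm(plan=[[[0,0,-1],[0,0,0],0],[[0,0,-2],[0,0,0],0],[[0,0,-3],[0,0,0],0],[[0,0,-3.6],[0,0,0],0],[[0,0,-3.9],[0,0,0],0],[[0,0,-4],[0,0,0],0],[[0,0,-4],[0,0,0],0],[[0,0,-4],[0,0,0],0.5],[[0,0,-4],[0,0,0],0.5],[[0,0,-4],[0,0,0],0.5],[[0,0,-4],[0,0,0],0.5],[[0,0,-4],[0,0,0],0.5],[[-0.83,0.67,-4],[0,0,0],0.5],[[-1.67,1.33,-4],[0,0,0],0.5],[[-2.5,2,-4],[0,0,0],0.5],[[-2.5,2,-4],[0,0,0],0.5],[[-2.5,2,-4],[0,0,0],0.5],[[-2.5,2,-4],[0,0,0],0.5]])

```text
time: 18.35
ee_pos: [506.2, 257.4, 4.4]
tcp_rot: [-0.7, 1.455, 0.7]
ft_force: [0.2, 0.1, 0.3]
width: 42.8
```

Call:
jog_arm(plan=[[[0,0,0],[0,0,0],0],[[0,0,0],[0,0,0],0],[[0,0,0],[0,0,0],0],[[0,0,0],[0,0,0],0],[[0,0,0],[0,0,0],0],[[0,0,0.5],[0,0,0],0],[[0,0,1.5],[0,0,0],0],[[0,0,2.5],[0,0,0],0],[[0,0,3.5],[0,0,0],0],[[0,0,4],[0,0,0],0],[[0,0,4],[0,0,0],0],[[0,0,4],[0,0,0],0],[[0,0,4],[0,0,0],0]])

```text
time: 19.43
ee_pos: [506.0, 257.0, 44.1]
tcp_rot: [-0.699, 1.456, 0.7]
ft_force: [-0.0, 0.4, -2.5]
width: 11.5
```

```bash
python3 feel.py w7.png 100
```

```text
[ 3.7200e-02  9.0900e-02 -1.6414e+00  3.0900e-02  3.1300e-02  7.0000e-04] [0.0526 0.0513 0.0527 0.003  0.0031 0.0027]
torque about jaw axis 0.04377483454742186 about handle -0.004589180948217611
24.4833 [506.33801031 257.0851003   44.27842296] 11.547666917865708
```

View pics/w7.png

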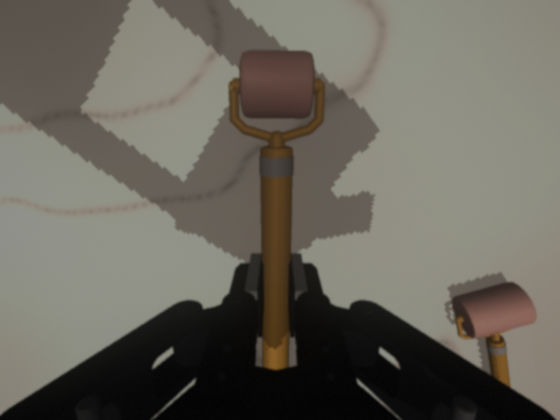

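Call:
jog_arm(plan=[[[0,0,-1],[0,0,0],0],[[0,0,-2],[0,0,0],0],[[0,0,-3],[0,0,0],0],[[0,0,-3.6],[0,0,0],0],[[0,0,-3.9],[0,0,0],0],[[0,0,-4],[0,0,0],0],[[0,0,-4],[0,0,0],0],[[0,0,-4],[0,0,0],0.5],[[0,0,-4],[0,0,0],0.5],[[0,0,-4],[0,0,0],0.5],[[0,0,-4],[0,0,0],0.5],[[0,0,-4],[0,0,0],0.5],[[1,-0.8,-4],[0,0,0],0.5],[[2,-1.6,-4],[0,0,0],0.5],[[3,-2.4,-4],[0,0,0],0.5],[[3.83,-3.06,-4],[0,0,0],0.5],[[3.83,-3.06,-4],[0,0,0],0.5],[[3.83,-3.06,-4],[0,0,0],0.5],[[3.83,-3.06,-4],[0,0,0],0.5]])

```text
time: 26.07
ee_pos: [544.5, 226.2, 4.1]
tcp_rot: [-0.698, 1.456, 0.699]
ft_force: [-0.3, -0.2, 0.8]
width: 42.6
```

Run:
```python
from h import *
im=grab_frame("wrist"); cv2.imwrite("pics/w8.png",im[:,:,::-1])
s=r.get_state();print(s["time"],s["ee_pos"],s["width"],s["ft_force"])
```

```text
26.1167 [544.16268204 226.44980785   4.04644355] 42.81416735030314 [-0.44951086 -0.32366236 -0.33092649]
```

View pics/w8.png

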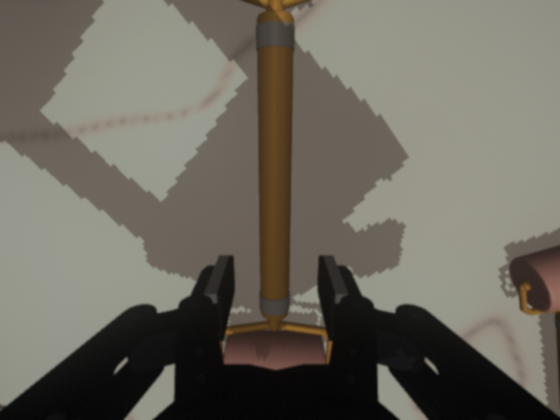

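Run:
```python
from h import *
m=camera_model("wrist"); u=np.array([.781,-.625,0]); s=r.get_state()
for v,z in [(14,14),(308,17)]:
  for zz in (z,z+6): print(v,zz,(px2w(m,(276,v),zz)-s["ee_pos"])@u)
```

```text
14 14 -113.09001407464683
14 20 -111.54174827601523
308 17 13.672123197759356
308 23 9.376186836823678
```

Call:
jog_arm(plan=[[[0,0,0],[0,0,0],0],[[0,0,0],[0,0,0],0],[[0,0,0],[0,0,0],0],[[0,0,0],[0,0,0],0],[[0,0,0],[0,0,0],0],[[0,0,0.5],[0,0,0],0],[[0,0,1.5],[0,0,0],0],[[0,0,2.5],[0,0,0],0],[[0,0,3.5],[0,0,0],0],[[0,0,4],[0,0,0],0],[[0,0,4],[0,0,0],0],[[0,0,4],[0,0,0],0],[[0,0,4],[0,0,0],0]])

```text
time: 27.2
ee_pos: [544.3, 226.4, 44.1]
tcp_rot: [-0.699, 1.456, 0.699]
ft_force: [0.1, -0.1, -2.6]
width: 11.9
```

```bash
python3 feel.py w9.png 100
```

```text
[-2.1200e-02 -1.3800e-02 -1.5376e+00 -1.2300e-02 -2.2500e-02  1.3000e-03] [0.0422 0.0507 0.0541 0.0032 0.0031 0.0028]
torque about jaw axis -0.0251935551299593 about handle -0.0044572046992773905
32.25 [544.63690573 226.49182096  44.27747304] 11.626840031078796
```

Call:
jog_arm(plan=[[[0,0,-1],[0,0,0],0],[[0,0,-2],[0,0,0],0],[[0,0,-3],[0,0,0],0],[[0,0,-3.6],[0,0,0],0],[[0,0,-3.9],[0,0,0],0],[[0,0,-4],[0,0,0],0],[[0,0,-4],[0,0,0],0],[[0,0,-4],[0,0,0],0.5],[[0,0,-4],[0,0,0],0.5],[[0,0,-4],[0,0,0],0.5],[[0,0,-4],[0,0,0],0.5],[[0.23,-0.19,-4],[0,0,0],0.5],[[0.23,-0.19,-4],[0,0,0],0.5]])

```text
time: 33.33
ee_pos: [547.4, 224.4, 4.3]
tcp_rot: [-0.7, 1.455, 0.699]
ft_force: [0.3, 0.4, 0.3]
width: 43.1
```

```bash
python3 feel.py w10.png 90
```

```text
[-0.0744 -0.0098 -0.004  -0.0024 -0.0028  0.0013] [0.053  0.0503 0.0519 0.003  0.0031 0.0031]
torque about jaw axis -0.003677630370960569 about handle 0.000172430739567248
37.8833 [546.94231365 224.59956739   4.27505778] 42.62847848231676
```

Call:
jog_arm(plan=[[[0,0,0],[0,0,0],0],[[0,0,0],[0,0,0],0],[[0,0,0],[0,0,0],0],[[0,0,0],[0,0,0],0],[[0,0,0],[0,0,0],0],[[0,0,0.5],[0,0,0],0],[[0,0,2],[0,0,0],0],[[0,0,4],[0,0,0],0],[[0,0,6.5],[0,0,0],0],[[0,0,9],[0,0,0],0],[[0,0,11.5],[0,0,0],0],[[0,0,13.5],[0,0,0],0],[[-0.1,-1.5,14],[0,0,0.05],0],[[-0.3,-4,14],[0,0,0.12],0],[[-0.6,-7,14],[0,0,0.18],0],[[-0.9,-10,14],[0,0,0.25],0]])

```text
time: 39.22
ee_pos: [537.4, 124.0, 144.4]
tcp_rot: [-0.895, 1.379, 0.894]
ft_force: [1.0, 0.5, -2.2]
width: 11.7
```

Call:
jog_arm(plan=[[[-0.2,-3,0],[0,0,0.06],0],[[-0.5,-6,0],[0,0,0.12],0],[[-0.7,-9,0],[0,0,0.18],0],[[-1,-12,0],[0,0,0.24],0],[[-1.2,-15,0],[0,0,0.3],0],[[-1.5,-18,0],[0,0,0.36],0],[[-1.7,-21,0],[0,0,0.42],0],[[-2,-24,0],[0,0,0.48],0],[[-2.2,-27,0],[0,0,0.53],0],[[-2.5,-29.5,0],[0,0,0.56],0],[[-2.6,-31.5,0],[0,0,0.564],0],[[-2.7,-32.5,0],[0,0,0.564],0],[[-2.7,-32.5,0],[0,0,0.564],0],[[-2.7,-32.5,0],[0,0,0.564],0]])

```text
time: 40.38
ee_pos: [510.6, -199.9, 144.0]
tcp_rot: [-1.309, 1.14, 1.311]
ft_force: [0.2, 0.5, -1.5]
width: 11.9
```

```bash
python3 - <<'E'
from h import *
m=camera_model("wrist"); np.savez("m11.npz",**m)
E
python3 feel.py w11.png 50
python3 - <<'E'
from h import *
im=grab_frame("scene"); cv2.imwrite("pics/s11.png",cv2.resize(im[200:300,170:310,::-1],None,fx=5,fy=5,interpolation=cv2.INTER_CUBIC))
E
```

```text
[-0.0221 -0.0169 -1.5314  0.0092 -0.0306  0.0025] [0.0594 0.0708 0.0664 0.0043 0.0042 0.0036]
torque about jaw axis -0.03155138108269518 about handle -0.004841176628865462
42.9333 [ 510.92262684 -200.41514708  144.29118278] 11.844841861134645
```

View pics/w11.png

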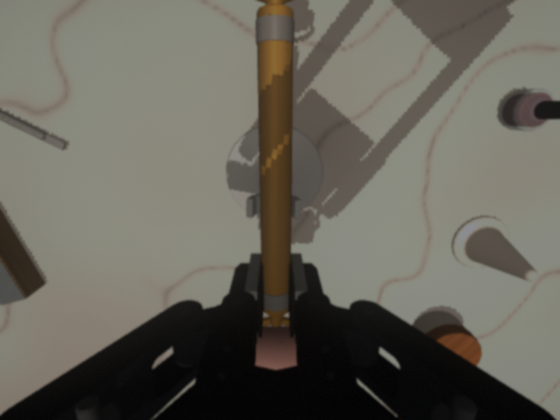

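View pics/s11.png

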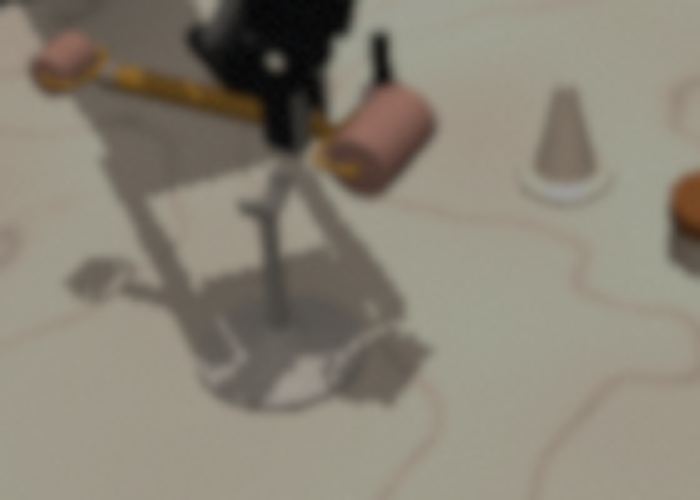

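Run:
```python
import cv2
im=cv2.imread("pics/w11.png")
c=im[180:260,220:335]; cv2.imwrite("pics/w11c.png",cv2.convertScaleAbs(cv2.resize(c,None,fx=6.9,fy=6.9,interpolation=cv2.INTER_CUBIC),alpha=1.6))
```

```text
(no output)
```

View pics/w11c.png

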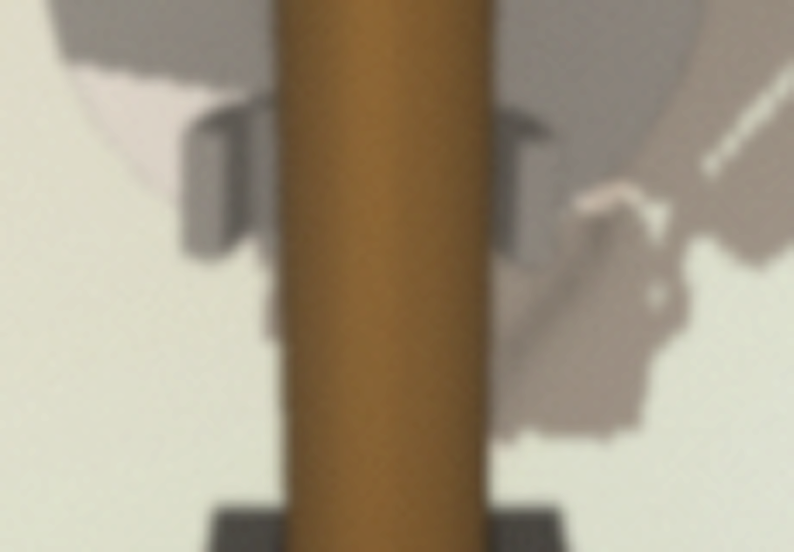

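Run:
```python
from h import *
m=camera_model("wrist"); s=r.get_state()
M=R.from_rotvec(s["tcp_rot"]).as_matrix()
f=lambda x,y:(220+x/6.9,180+y/6.9)
ax=-M[:,1]; print("handle dir",np.degrees(np.arctan2(ax[1],ax[0])),s["ee_pos"],s["time"])
for q in [(206,194),(548,196),(377,195),(183,130),(183,256),(570,262)]:
    P=px2w(m,f(*q),111); d=P-s["ee_pos"]; print(q,P.round(1),"along",round(d@ax,1),"jaw",round(d@M[:,2],1))
# handle line at axis height z
for y in (100,450):
    P=px2w(m,f(386 if y==100 else 388,y),155.5); d=P-s["ee_pos"];print("handle",round(d@ax,1),round(d@M[:,2],1))
```

```text
handle dir 7.978411046521342 [ 510.92496661 -200.39518307  144.25521171] 42.9833
(206, 194) [ 489.7 -219.4  111. ] along -23.6 jaw -15.9
(548, 196) [ 485.8 -190.1  111. ] along -23.4 jaw 13.7
(377, 195) [ 487.8 -204.7  111. ] along -23.5 jaw -1.1
(183, 130) [ 484.3 -222.   111. ] along -29.4 jaw -17.7
(183, 256) [ 495.6 -220.8  111. ] along -18.0 jaw -18.0
(570, 262) [ 491.5 -187.2  111. ] along -17.4 jaw 15.8
handle -44.1 -0.3
handle -19.8 -0.2
```

Call:
jog_arm(plan=[[[-0.15,-0.1,0],[0,0,0],0],[[-0.15,-0.1,-1],[0,0,0],0],[[-0.15,-0.1,-2],[0,0,0],0],[[-0.15,-0.1,-3],[0,0,0],0],[[-0.15,-0.1,-3.8],[0,0,0],0],[[-0.15,-0.1,-4.4],[0,0,0],0],[[-0.15,-0.1,-4.6],[0,0,0],0],[[-0.15,-0.1,-4.6],[0,0,0],0],[[-0.15,-0.1,-4.6],[0,0,0],0]])

```text
time: 43.73
ee_pos: [509.6, -201.5, 98.2]
tcp_rot: [-1.311, 1.14, 1.311]
ft_force: [0.1, 0.1, -1.8]
width: 11.7
```

```bash
python3 feel.py w12.png 8;  python3 - <<'E'
from h import *
im=grab_frame("scene"); a=cv2.resize(im[200:300,170:310,::-1],None,fx=4,fy=4,interpolation=cv2.INTER_CUBIC)
w=cv2.imread("pics/w12.png")[150:250,205:345]; b=cv2.convertScaleAbs(cv2.resize(w,None,fx=4,fy=4,interpolation=cv2.INTER_CUBIC),alpha=1.6)
cv2.imwrite("pics/x12.png",cv2.resize(np.vstack([a,b]),None,fx=.74,fy=.74))
E
```

```text
[ 2.1430e-01 -1.3000e-03 -1.6059e+00  2.4100e-02 -3.5000e-02  1.3900e-02] [0.196  0.166  0.105  0.0076 0.0106 0.009 ]
torque about jaw axis -0.038053317758789416 about handle -0.01898455947074448
44.1833 [ 509.54598791 -201.4680513    98.48855006] 11.417914292514606
```

View pics/x12.png

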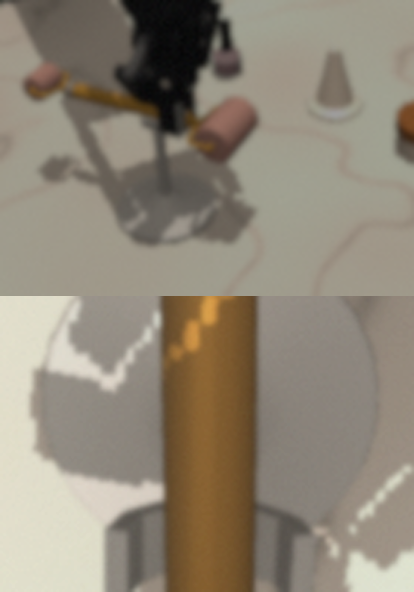

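Run:
```python
import cv2
im=cv2.imread("pics/w12.png")
c=im[200:280,220:335]; cv2.imwrite("pics/w12c.png",cv2.convertScaleAbs(cv2.resize(c,None,fx=6.9,fy=6.9,interpolation=cv2.INTER_CUBIC),alpha=1.6))
```

```text
(no output)
```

View pics/w12c.png

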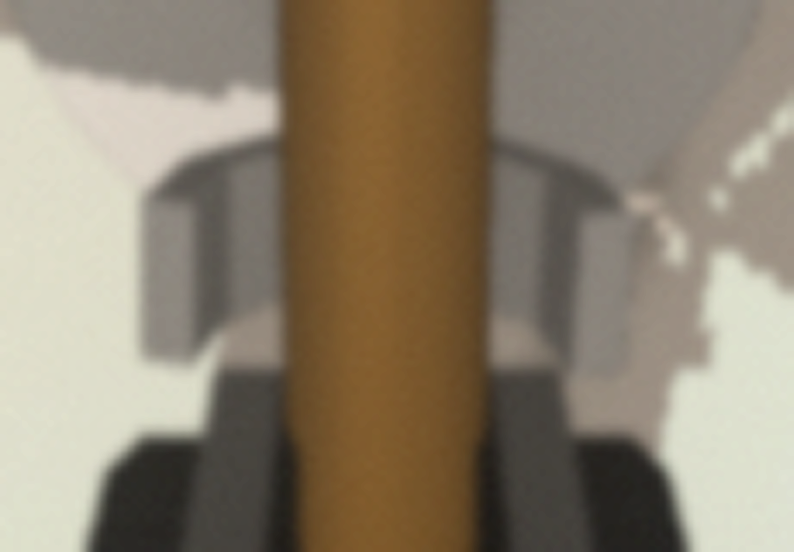

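Run:
```python
from h import *
m=camera_model("wrist"); s=r.get_state()
M=R.from_rotvec(s["tcp_rot"]).as_matrix(); ax=-M[:,1]
f=lambda x,y:(220+x/6.9,200+y/6.9)
for q in [(142,200),(195,200),(142,357),(195,357),(580,208),(632,208),(630,372),(575,372)]:
    P=px2w(m,f(*q),111); d=P-s["ee_pos"]; print(q,P.round(1),"along",round(d@ax,1),"jaw",round(d@M[:,2],1))
for z in (110,105): print([((px2w(m,f(x,60),z)-s["ee_pos"])@M[:,2]).round(1) for x in (284,493)])
```

```text
(142, 200) [ 483.7 -221.5  111. ] along -28.4 jaw -16.3
(195, 200) [ 483.2 -218.1  111. ] along -28.4 jaw -12.8
(142, 357) [ 494.9 -220.3  111. ] along -17.1 jaw -16.7
(195, 357) [ 494.4 -216.8  111. ] along -17.1 jaw -13.1
(580, 208) [ 480.3 -193.1  111. ] along -27.8 jaw 12.3
(632, 208) [ 479.8 -189.7  111. ] along -27.8 jaw 15.7
(630, 372) [ 491.5 -187.8  111. ] along -16.0 jaw 16.0
(575, 372) [ 492.  -191.4  111. ] along -16.0 jaw 12.3
[np.float64(-6.9), np.float64(6.6)]
[np.float64(-7.2), np.float64(6.8)]
```

Call:
jog_arm(plan=[[[-0.08,-0.01,-0.1],[0,0,0],0],[[-0.08,-0.01,-0.2],[0,0,0],0],[[-0.08,-0.01,-0.3],[0,0,0],0],[[-0.08,-0.01,-0.4],[0,0,0],0],[[-0.08,-0.01,-0.4],[0,0,0],0],[[-0.08,-0.01,-0.4],[0,0,0],0]])

```text
time: 44.73
ee_pos: [508.5, -201.4, 94.1]
tcp_rot: [-1.311, 1.14, 1.311]
ft_force: [0.3, 0.3, -1.8]
width: 11.5
```

```bash
python3 feel.py w13.png 10
```

```text
[-0.0487 -0.14   -1.5536 -0.0074 -0.0431  0.0177] [0.1328 0.0626 0.1055 0.0082 0.0095 0.0091]
torque about jaw axis -0.04163390925790599 about handle 0.013283659302522934
45.2833 [ 508.64963314 -201.49045734   94.29918627] 11.52733533940206
```

Call:
jog_arm(plan=[[[0,0,-0.05],[0,0,0],0],[[0,0,-0.1],[0,0,0],0],[[0,0,-0.1],[0,0,0],0]])

```text
time: 45.53
ee_pos: [508.7, -201.5, 93.4]
tcp_rot: [-1.311, 1.14, 1.311]
ft_force: [-0.2, 0.2, -0.1]
width: 11.8
```

```bash
python3 feel.py w14.png 8
```

```text
[ 2.228e-01  1.192e-01 -8.122e-01  1.190e-02 -1.410e-02 -1.000e-04] [0.1999 0.1524 0.1743 0.0097 0.0085 0.0132]
torque about jaw axis -0.015619591898370297 about handle -0.009872991421344046
45.9833 [ 508.73048868 -201.55936793   93.38000262] 11.312196117771764
```

Call:
jog_arm(plan=[[[0,0,-0.03],[0,0,0],0],[[0,0,-0.03],[0,0,0],0],[[0,0,-0.03],[0,0,0],0.15],[[0,0,-0.03],[0,0,0],0.18],[[0,0,-0.03],[0,0,0],0.21],[[0,0,-0.03],[0,0,0],0.24]])

```text
time: 46.48
ee_pos: [508.6, -201.5, 93.0]
tcp_rot: [-1.311, 1.14, 1.311]
ft_force: [0.3, -0.0, -0.8]
width: 20.1
```

```bash
cat > look.py <<'E'
from h import *
import sys
im=grab_frame("scene"); a=cv2.resize(im[200:300,170:310,::-1],None,fx=4,fy=4,interpolation=cv2.INTER_CUBIC)
w=grab_frame("wrist")[:,:,::-1]; b=cv2.resize(w,(560,420)); b=cv2.convertScaleAbs(b,alpha=1.4)
cv2.imwrite(sys.argv[1],cv2.resize(np.vstack([a,b]),None,fx=.73,fy=.73))
s=r.get_state();print(s["time"],s["ee_pos"],s["width"],s["ft_force"],s["wrist_torque"])
E
python3 look.py pics/x15.png
```

```text
46.5833 [ 508.62999761 -201.48590155   92.93926581] 20.449691794236973 [ 0.07503552 -0.18242246  0.61674323] [-0.00643952 -0.04909021 -0.0539861 ]
```

View pics/x15.png

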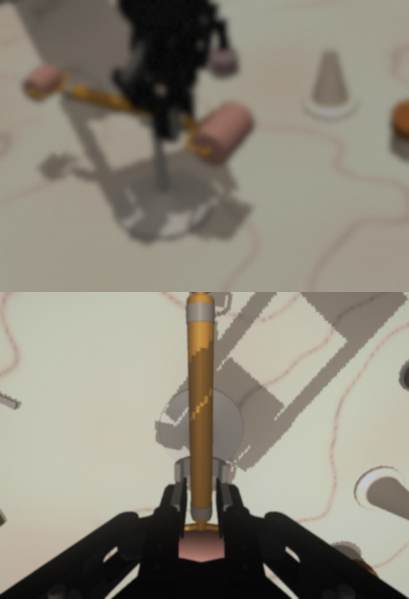

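Call:
jog_arm(plan=[[[0,0,0],[0,0,0],0.3],[[0,0,0],[0,0,0],0.36],[[0,0,0],[0,0,0],0.42],[[0,0,0],[0,0,0],0.45],[[0,0,0],[0,0,0],0.45],[[0,0,0],[0,0,0],0.45]])

```text
time: 47.08
ee_pos: [508.7, -201.5, 93.0]
tcp_rot: [-1.311, 1.14, 1.311]
ft_force: [0.6, 0.2, -0.1]
width: 38.4
```

```bash
python3 look.py pics/x16.png; python3 -c "
import cv2,numpy as np
a=cv2.imread('pics/x15.png');b=cv2.imread('pics/x16.png');cv2.imwrite('pics/xd.png',np.hstack([a,b])[:,:800])"
```

```text
47.1833 [ 508.63086088 -201.48654044   92.96740963] 38.377233695109915 [ 0.44917679 -0.06584191  0.58303858] [ 0.00350708 -0.03028789  0.03140511]
```

View pics/xd.png

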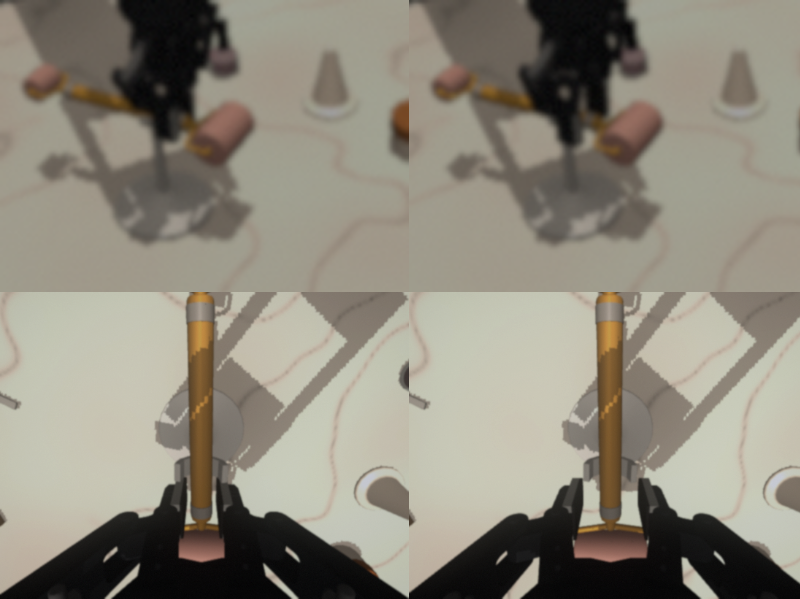

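Call:
jog_arm(plan=[[[0,0,0.5],[0,0,0],0.45],[[0,0,1.5],[0,0,0],0.45],[[0,0,3],[0,0,0],0.45],[[0,0,5],[0,0,0],0.45],[[0,0,7.5],[0,0,0],0.45],[[0,0,10],[0,0,0],0.45],[[0,0,12.5],[0,0,0],0.45],[[0,0,15],[0,0,0],0.45],[[0,0,15],[0,0,0],0.45],[[0,0,15],[0,0,0],0.45],[[0,0,15],[0,0,0],0.45],[[0,0,15],[0,0,0],0.45]])

```text
time: 48.18
ee_pos: [507.7, -201.0, 241.6]
tcp_rot: [-1.309, 1.141, 1.313]
ft_force: [-0.2, 0.3, -0.4]
width: 38.4
```

```bash
python3 look.py pics/x17.png
```

```text
48.2833 [ 507.7398646  -200.98972121  241.32397825] 38.386573463744135 [-0.07532808  1.0788791  -0.20258709] [ 0.02138416 -0.01376213  0.00908862]
```

View pics/x17.png

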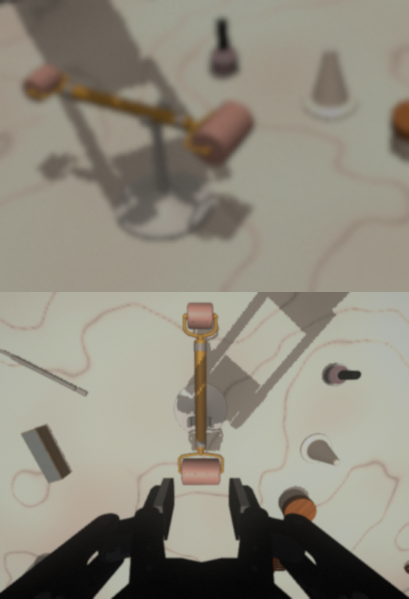

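```bash
python3 - <<'E'
from h import *
for i in range(20): im=grab_frame("scene")
m=camera_model("scene"); u=np.array([.9903,.139,0]); seat=np.array([488,-204.5,105.])
v=cv2.resize(im[200:300,170:310,::-1],None,fx=5,fy=5,interpolation=cv2.INTER_CUBIC)
for t,c in [(0,(0,255,0)),(3,(255,0,0)),(-3,(0,0,255))]:
  for p in (97,-89,-60,60):
    q=seat+u*(p-30.7)*np.cos(np.radians(t)); q[2]+=(p-30.7)*np.sin(np.radians(t)); a=(w2px(m,q)-[170,200])*5+2
    cv2.circle(v,tuple(int(x) for x in a),4,c,1)
cv2.imwrite("pics/lev.png",v); print(r.get_state()["time"])
E
python3 look.py pics/x18.png
```

```text
49.2833
49.3833 [ 508.64211179 -201.51023951  242.99028912] 38.47745598569017 [ 0.39306291  0.28104284 -0.23429523] [-0.02574047 -0.00356895  0.00428223]
```

View pics/lev.png

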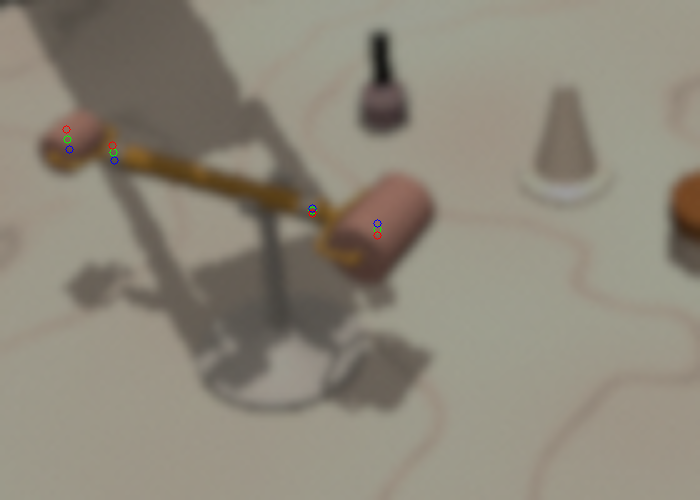

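Run:
```python
from h import *
print(order.job_done(), r.get_state()["time"])
```

```text
the job is handed in; nothing more can be done
the job is handed in; nothing more can be done
```

The roller now rests level on the chrome cradle by itself, both stones in the air, and I handed the job in at about 49 s.

- **Choice of roller:** of the three look-alikes I took the one about 183 mm between its stones. The other two are about 140 mm overall.
- **Finding the balance:** I lifted it at about +10, +32, 0, +49 and +52 mm along the handle. It weighs about 1.6 N. The wrist torque put the balance point about 30 mm to the large-stone side.
- **Uncertainty:** the single estimates ran from 20 to 33 mm, wider than the sensor noise explains. I weighted them and allowed for a small sensor offset.
- **Placing:** I gripped 21 mm to the large-stone side of the seat, so the fingers cleared the saddle. I lowered it until the wrist felt light contact and opened the fingers in steps.
- **Last checks:** it did not move when released or over the next 2 s or so, while the gripper was raised 150 mm clear. The scene picture shows it level to about a degree. I saw nothing else disturbed, though I did not measure the other things on the vanity again.

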